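Count the marked colonies with the counting pen

TASK

Set the closed dish that bears the three colour marks, level, in the dark ring of the viewing stage and let go of it. Then take the counting pen from its stand and gently press its sprung tip in for a moment on the red mark, then the blue, then the black, without pressing the lid anywhere else. Hang the pen back in its stand, leave the dish in the ring and everything else on the bench where it is.

Things in the scene. Friction and masses are not known exactly. Their poses are not given: they have to be found in the camera images.
- dish: the marked dish: a closed round clear-plastic dish with pale cream gel inside, 60 mm diameter, 20 mm tall, about 45 g, lid taped on (one rigid piece), with three coloured spots on the lid. Loose, standing on the bench. Origin: centre of its underside; z up.
- mark_red (a point): centre of the red spot (12 mm diameter) on top of the dish's lid, 18 mm from the lid's centre, 20 mm above the dish's underside. The three spots are 120 degrees apart.
- mark_blue (a point): centre of the blue spot (12 mm diameter) on the same lid, 18 mm from its centre
- mark_black (a point): centre of the black spot (12 mm diameter) on the same lid, 18 mm from its centre
- stage_ring (a point): centre of the dark ring (inner diameter 72 mm, outer 82) printed on the flat white lit top of the viewing stage, a fixed grey box 220 x 180 x 40 mm. The point is on the top face, 40 mm above the bench, 20 mm from the box's centre towards its -x side. x and y run along the box's 220 and 180 mm sides.
- pen: counting pen hanging upright in its stand: round orange grip, 18 mm diameter, 6 to 55 mm above the origin; black collar, 32 mm diameter, 6 mm thick; below it a steel barrel, 10 mm diameter, 66 mm long, then the black tip. About 70 g. Origin: on the axis at the collar's underside (it rests on the fork); z along the pen to its top. Grip the orange part.
- pen_tip (a point): end of the pen's black sprung tip (5 mm diameter), on the pen's axis, 85 mm below the pen's origin when the tip is not pressed in
- tip (a joint): how far the pen's sprung tip is pressed in, 0 (out) to 0.008 m (fully in); 0.5 N to start, about 4 N fully in
- stand_fork (a point): where the pen hangs: in the fork's slot, level with its top, 120 mm above the bench. Two prongs, each 10 mm wide and 8 thick; slot 18 mm wide along the point's x, open at -x (25 mm off), closed 9 mm to +x. The barrel goes in the slot, from above or the open front; the collar rests on the prongs. Fixed stand: base 110 x 90 x 12 mm, post 35 to 49 mm to +x, no taller than the fork.
- plain_dish: another closed dish of the same size and kind without coloured spots; leave it alone. Origin: centre of its underside.
- small_bottle: small clear bottle with a black cap, 48 mm diameter, 90 mm tall; leave it alone. Origin: centre of its underside.
- clear_bottle: clear bottle with a black cap, 76 mm diameter, 150 mm tall; leave it alone. Origin: centre of its underside.
- amber_bottle: brown bottle with a black cap, 90 mm diameter, 210 mm tall; leave it alone. Origin: centre of its underside.
- slide_tray: blue tray of glass slides, 90 x 160 x 30 mm, at the far side; leave it alone. Origin: centre of its underside.
There are look-alikes about, which are no part of the job. Of the things like the pen, leave any that is pink or turquoise; of the rest the larger one is meant.

How it is judged:
On the way, in this order (a step that is already met when the one before it is completed fails the run):
1. the marked dish stands level on the stage with its centre within 12 mm of the ring's centre, let go, for 0.2 s (horizontal distance between dish and stage_ring below 0.012 m and z of dish in the frame of stage_ring between -0.004 and 0.004 m and angle between dish's own z axis and vertical below 0.08 rad and contact force between dish and the fingers below 0.05 N and linear speed of dish below 0.02 m/s), for 0.2 s.
2. the pen's tip is pressed in by more than 2 mm on the red mark (tip within 6 mm of its centre) of the dish on the stage, for 0.2 s (distance between pen_tip and mark_red below 0.006 m and value of joint tip above 0.002 m and contact force between pen and dish above 0.3 N and horizontal distance between dish and stage_ring below 0.012 m and z of dish in the frame of stage_ring between -0.004 and 0.004 m and angle between dish's own z axis and vertical below 0.08 rad), for 0.2 s.
3. the pen's tip is pressed in by more than 2 mm on the blue mark (tip within 6 mm of its centre) of the dish on the stage, for 0.2 s (distance between pen_tip and mark_blue below 0.006 m and value of joint tip above 0.002 m and contact force between pen and dish above 0.3 N and horizontal distance between dish and stage_ring below 0.012 m and z of dish in the frame of stage_ring between -0.004 and 0.004 m and angle between dish's own z axis and vertical below 0.08 rad), for 0.2 s.
4. the pen's tip is pressed in by more than 2 mm on the black mark (tip within 6 mm of its centre) of the dish on the stage, for 0.2 s (distance between pen_tip and mark_black below 0.006 m and value of joint tip above 0.002 m and contact force between pen and dish above 0.3 N and horizontal distance between dish and stage_ring below 0.012 m and z of dish in the frame of stage_ring between -0.004 and 0.004 m and angle between dish's own z axis and vertical below 0.08 rad), for 0.2 s.
At the end, for the whole second after the job is handed in: The marked dish stands level on the stage, its centre within 12 mm of the ring's centre; the pen hangs upright in the fork, its collar on the prongs (within 4 mm in height) and its axis within 14 mm of the fork's point; both at rest (horizontal distance between dish and stage_ring below 0.012 m and z of dish in the frame of stage_ring between -0.004 and 0.004 m and angle between dish's own z axis and vertical below 0.08 rad and horizontal distance between pen and stand_fork below 0.014 m and z of pen in the frame of stand_fork between -0.004 and 0.004 m and angle between pen's own z axis and vertical below 0.12 rad and linear speed of each of pen, dish below 0.02 m/s); the robot touches nothing.
It fails at once if the pen pushes on the marked dish with more than 15 N (contact force between pen and dish above 15 N).
It fails at once if the pen presses the marked dish (over 0.5 N) with its tip more than 10 mm from every mark (contact force between pen and dish above 0.5 N and distance between pen_tip and mark_red above 0.01 m and distance between pen_tip and mark_blue above 0.01 m and distance between pen_tip and mark_black above 0.01 m).
It fails at once if the marked dish is tipped by more than 0.5 rad (angle between dish's own z axis and vertical above 0.5 rad).
It fails at once if another loose thing on the bench (plain dish, a bottle, slide tray) is moved more than 25 mm (distance of any of plain_dish, small_bottle, clear_bottle, amber_bottle, slide_tray from where it was at the start of the episode above 0.025 m).
It also fails if it takes over 72 s, if anything falls off the work surface, if the arm or the gripper's body presses on something with over 40 N, if the wrist force passes 120 N, or if a joint passes its speed limit or range.

ROBOT

A 6-joint arm with a two-finger parallel gripper is mounted at the origin on the work surface. World frame = base frame: x ahead of the robot, y to its left, z up, the work surface at z = 0. Lengths are in m, angles in rad, forces in N, time in s.
With the tool pointing down it reaches from about 0.3 to 0.825 m from the base axis. Payload 5.4 kg.
Tool frame: the origin (TCP) lies at the very end of the fingers, on their centre line; the grasp point (between the pads) lies 19 mm behind it; z points along the fingers, y is the line along which they close (so a half turn about z gives the same grasp; the last joint's range is limited). The gripper opens to 92 mm and grips with 3 to 60 N. Pads are 20 mm wide; open, the fingers measure 128 mm over their backs; the gripper's body (75 mm by 189 mm) begins 69 mm behind the grasp point.
Start: joints at [1.089, 0.158, 1.597, -0, 1.386, -0.21], TCP at [0.154, 0.554, 0.189] pointing down, gripper open.
Joint ranges: [-2.91, 2.91], [-0.94, 2.29], [0.18, 2.7], [-1.29, 4.43], [0.17, 2.64], [-3, 3]. Speed limits (rad/s): [2.57, 2.57, 3.14, 3.14, 3.14, 3.14].

INTERFACE

Orientations are given as a rotation vector (axis times angle).
In Python, from workcell import bot gives the robot as it stands. Calls block until the motion is done:
- bot.goto(position, orientation): joint-space move of the TCP to a pose.
- bot.line_to(position, rot=None, max_speed=0.15): straight line of the TCP; rot=None keeps the orientation; max_speed is the mean speed in m/s.
- bot.set_joints(angles): joint-space move.
- bot.set_gripper(opening, newtons=None): opening from 0.0 (shut) to 1.0 (fully open); newtons is the grip in N (None keeps the last); returns when the fingers have stopped.
- bot.hold(seconds).
- bot.inverse_kinematics(position, orientation): joint angles nearest the present ones, or None.
- bot.read_camera(name): name is "scene" or "top" or "wrist"; returns a dict with "pixels" (420x560x3 uint8, blue, green, red), "fx", "fy", "cx", "cy" (pixels), "R" (3x3) and "t" (3): a world point X has camera coordinates R X + t. Camera axes: x right, y down, z forward; pixel columns grow to the right and rows downward; lengths in m; the calibration is good to about 2 mm. A picture is of the moment at which its call begins. There is no depth.
A pose or a line that the arm cannot do raises bot.MotionError and nothing moves.
- bot.job_done(): hands the job in; it is judged then, once.
Readings, each from a call of its own:
- bot.current_clock(): time.
- bot.current_joints(): joint angles.
- bot.current_joint_vel(): joint speeds.
- bot.current_effort(): joint torques, N m.
- bot.current_ee_pos(): TCP position.
- bot.current_tool_rot(): TCP orientation.
- bot.current_contact_force(): force on the tool from outside, world axes, zero at the start.
- bot.current_ft_torque(): the same for the moment, N m.
- bot.current_opening(): opening from 0.0 (shut) to 1.0 (fully open).
- bot.current_grip_force(): force on a finger pad.
Only numpy, scipy, OpenCV 4.12 (cv2) and the standard library are available. Lean on these libraries where they do the work, as an engineer would, in place of code of your own. Each camera call takes 0.05 s, during which the arm holds its last target. There are 200 camera calls.

## Working session

There is one attempt and no reset: what is moved stays moved. The work goes in short steps, each a Python script; the robot and the scene stay as the last script left them, time stands still between calls to the robot, and variables do not carry over. Pictures are saved under pics/ and viewed, at most 10 in all, crops included, and the job is handed in when it is done.

```bash
mkdir -p pics; ls; python3 - <<'E'
from workcell import bot
import cv2
for n in("scene","top","wrist"):
    c=bot.read_camera(n); cv2.imwrite(f"pics/{n}0.png",c["pixels"]); print(n,c["fx"],c["cx"],c["cy"],c["R"],c["t"])
print(bot.current_clock(),bot.current_tool_rot())
E
```

```text
pics
scene 436.0560185977294 278.2140669348757 209.79658802389358 [[-0.29593496  0.9548754  -0.02520857]
 [ 0.53105058  0.14253228 -0.83526632]
 [-0.79398223 -0.26057153 -0.54926742]] [ 0.14017633 -0.23152942  1.58305654]
top 529.393692647393 280.6555381229787 207.48858622321362 [[-0.02252034 -0.99974242  0.0028157 ]
 [-0.9957403   0.02217813 -0.08949516]
 [ 0.08940966 -0.00481917 -0.99598328]] [0.03510479 0.58465333 1.56234664]
wrist 369.43363578146847 288.4588050603372 206.91671774234766 [[ 0.26877038  0.96320196 -0.00211443]
 [ 0.92582208 -0.25773308  0.27645458]
 [ 0.26573663 -0.07626039 -0.96102466]] [-0.5730306  -0.03151218  0.39192493]
0.15 [-4.25573932e-01 -3.11215401e+00  2.06801013e-03]
```

View pics/top0.png

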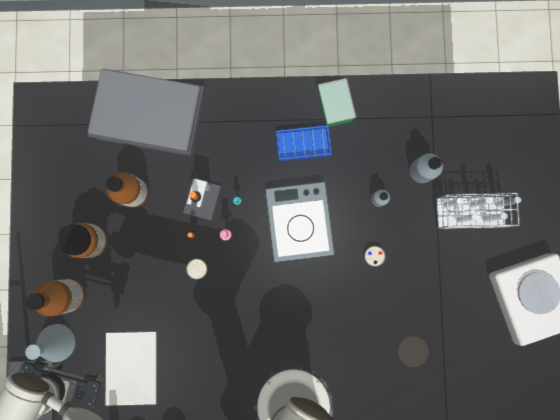

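View pics/scene0.png

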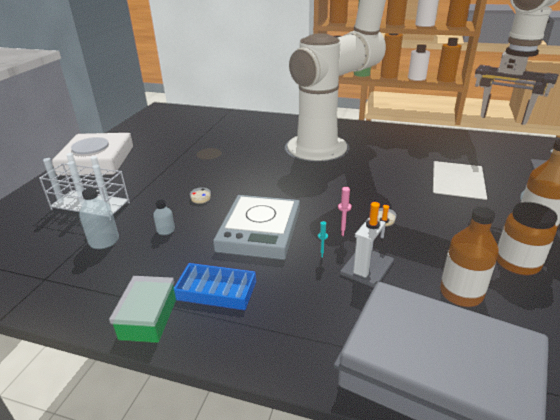

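Top view:
- Marked dish at (375,256), plain dish at (197,269), ring at (300,228), stand at about (203,198).
- Pen-like things: orange at (195,196) in the stand, small orange at (190,236), pink at (226,235), turquoise at (237,201).

Pink and turquoise are excluded. Of the two orange ones, the larger should be the one in the stand, so I'll check that with a crop.

```bash
python3 - <<'E'
import cv2,numpy as np
t=cv2.imread("pics/top0.png");s=cv2.imread("pics/scene0.png")
a=cv2.resize(t[170:290,175:255],None,fx=5,fy=5,interpolation=cv2.INTER_CUBIC)
b=cv2.resize(s[180:290,315:395],None,fx=5,fy=5,interpolation=cv2.INTER_CUBIC)
b=cv2.copyMakeBorder(b,0,50,0,0,0)
cv2.imwrite("pics/crop1.png",np.hstack([a,b]))
E
```

```text
(no output)
```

View pics/crop1.png

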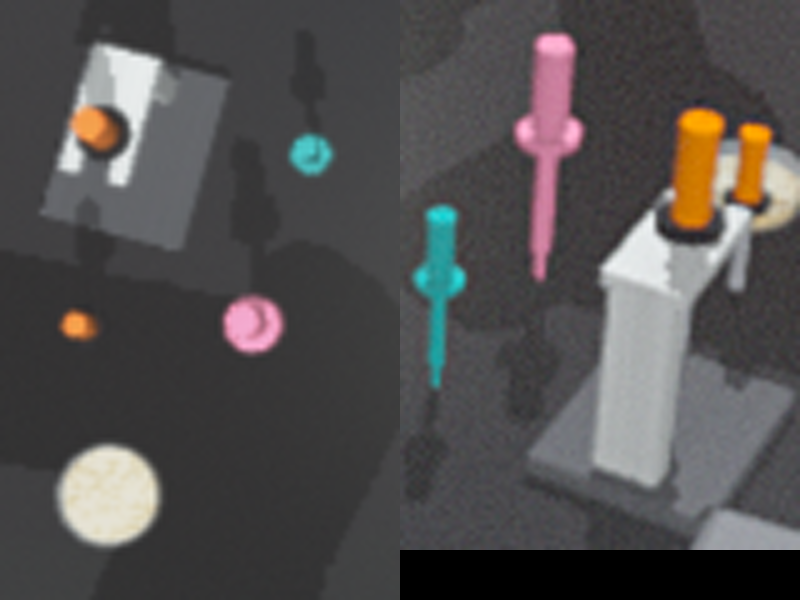

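The crop confirms it: the larger orange pen hangs in the white fork at top (195,196), and the thinner orange one at (190,236) is the decoy. Next I'll measure positions.

```bash
cat > h.py <<'E'
import cv2,numpy as np
from scipy.spatial.transform import Rotation as Rot
def ray(c,p):
    R=np.array(c["R"]);t=np.array(c["t"])
    d=R.T@np.array([(p[0]-c["cx"])/c["fx"],(p[1]-c["cy"])/c["fy"],1]); return -R.T@t,d/np.linalg.norm(d)
def cast(c,p,z):
    o,d=ray(c,p); return o+d*(z-o[2])/d[2]
def tri(c1,p1,c2,p2):
    o1,d1=ray(c1,p1);o2,d2=ray(c2,p2)
    s=np.linalg.lstsq(np.c_[d1,-d2],o2-o1,rcond=None)[0]
    a,b=o1+s[0]*d1,o2+s[1]*d2; return (a+b)/2,np.linalg.norm(a-b)
def proj(c,X):
    v=np.array(c["R"])@X+np.array(c["t"]); return np.array([c["cx"]+c["fx"]*v[0]/v[2],c["cy"]+c["fy"]*v[1]/v[2]])
def hsvmask(img,lo,hi): return cv2.inRange(cv2.cvtColor(img,cv2.COLOR_BGR2HSV),np.array(lo),np.array(hi))
def blobs(m,box=None,amin=3):
    if box is not None:
        k=np.zeros_like(m);x0,x1,y0,y1=box;k[y0:y1,x0:x1]=255;m=m&k
    n,l,s,ce=cv2.connectedComponentsWithStats(m)
    return sorted([(int(s[i,4]),ce[i].round(2),s[i,:4]) for i in range(1,n) if s[i,4]>=amin],key=lambda b:-b[0])
def down(yaw): # tool z down, tool y axis at angle yaw from world y
    return (Rot.from_euler('z',yaw)*Rot.from_euler('y',np.pi)).as_rotvec()
E
python3 - <<'E'
from h import *; from workcell import bot
T=bot.read_camera("top");S=bot.read_camera("scene");t=T["pixels"];s=S["pixels"]
np.set_printoptions(precision=4,suppress=True)
b=(355,395,240,275)
for n,lo,hi in(("red",(0,120,80),(8,255,255)),("blue",(105,120,60),(130,255,255)),("black",(0,0,0),(180,255,75)),("cream",(10,15,120),(40,140,255))):
    m=hsvmask(t,lo,hi)
    for q in blobs(m,b)[:4]: print(n,q,cast(T,q[1],.02))
# dish outline: bright/colour filled hull
m=hsvmask(t,(10,15,110),(40,140,255))
for bb in(b,(180,215,255,285)):
    k=np.zeros_like(m);k[bb[2]:bb[3],bb[0]:bb[1]]=m[bb[2]:bb[3],bb[0]:bb[1]]
    c,r=cv2.minEnclosingCircle(cv2.findNonZero(k));print("dish",c,r,cast(T,c,.02))
# ring: dark inside white
g=cv2.cvtColor(t,cv2.COLOR_BGR2GRAY)
k=((g<150)*255).astype(np.uint8)
for q in blobs(k,(280,322,208,248),20)[:3]:print("ring",q,cast(T,q[1]if 0 else q[2][:2]+q[2][2:]/2-.5,.04),cast(T,q[1],.04))
w=blobs(((g>170)*255).astype(np.uint8),(265,335,180,265),500)[0];print("white",w)
# pens
O=((8,150,120),(22,255,255));P=((160,50,120),(179,255,255));C=((83,100,80),(98,255,255))
for n,(lo,hi) in(("orange",O),("pink",P),("cyan",C)):
    for i,im,bb in(("top",t,(175,255,170,250)),("scene",s,(310,400,180,265))):
        for q in blobs(hsvmask(im,lo,hi),bb,8)[:3]: print(n,i,q[0],q[1],q[2])
# fork white in top
q=blobs(hsvmask(t,(0,0,130),(180,60,255)),(180,225,170,225),20)
for z in q: print("fork",z)
E
```

```text
red (9, array([379.89, 252.67]), array([379, 251,   3,   4], dtype=int32)) [ 0.4436 -0.2717  0.02  ]
blue (8, array([369.5, 253. ]), array([368, 252,   4,   3], dtype=int32)) [ 0.4433 -0.2406  0.02  ]
black (1023, array([374.45, 257.39]), array([355, 240,  40,  35], dtype=int32)) [ 0.4299 -0.2549  0.02  ]
cream (243, array([373.87, 256.08]), array([365, 247,  19,  19], dtype=int32)) [ 0.4338 -0.2533  0.02  ]
dish (374.0, 255.55555725097656) 9.676977157592773 [ 0.4354 -0.2538  0.02  ]
dish (196.77777099609375, 268.5) 9.86413860321045 [0.4089 0.276  0.02  ]
ring (25, array([299.08, 238.4 ]), array([288, 233,  24,   9], dtype=int32)) [ 0.4951 -0.0317  0.04  ] [ 0.491  -0.0304  0.04  ]
white (2646, array([300.2 , 228.02]), array([272, 200,  58,  57], dtype=int32))
orange top 48 [193.67 195.29] [190 192   8   8]
orange top 29 [190.28 234.66] [187 232   7   6]
orange scene 188 [373.72 213.03] [369 202  11  24]
orange scene 78 [384.86 211.9 ] [382 205   7  16]
pink top 110 [225.23 234.36] [220 229  12  12]
pink scene 332 [344.23 206.71] [338 187  14  49]
cyan top 55 [236.69 200.38] [233 197   9   8]
cyan scene 178 [322.39 235.33] [318 221  10  36]
fork (249, array([199.38, 189.12]), array([190, 179,  19,  29], dtype=int32))
fork (34, array([188.85, 200.65]), array([186, 196,   6,   9], dtype=int32))
```

```bash
python3 - <<'E'
from h import *; from workcell import bot
np.set_printoptions(precision=4,suppress=True)
T=bot.read_camera("top");S=bot.read_camera("scene");W=bot.read_camera("wrist")
print("pen",tri(T,(193.7,195.3),S,(374.3,206)),"small",tri(T,(190.3,234.7),S,(385,208)),"pink",tri(T,(225.2,234.4),S,(344.5,195)),"cyan",tri(T,(236.7,200.4),S,(322.4,228)))
print("fork tip/prongs z.12:",[cast(T,p,.12)[:2] for p in((189,204),(199,207),(195,179),(207,183))], "pen@.165",cast(T,(193.7,195.3),.165))
Rt=Rot.from_rotvec(bot.current_tool_rot()).as_matrix();p=np.array(bot.current_ee_pos())
C=-np.array(W["R"]).T@np.array(W["t"]);print("cam in tool",Rt.T@(C-p),"axis",Rt.T@np.array(W["R"])[2],"toolrot",Rt)
for nm,q,z in(("fork",(.50,.27),.36),("dish",(.40,-.25),.26),("ring",(.44,-.03),.26)):
    for y in(0,np.pi): 
        j=bot.inverse_kinematics([*q,z],down(y)); print(nm,y,j)
E
```

```text
pen (array([0.6114, 0.2618, 0.1658]), np.float64(0.0033330076785829275)) small (array([0.5066, 0.2822, 0.0982]), np.float64(0.0013856731555940617)) pink (array([0.5043, 0.1815, 0.1178]), np.float64(0.0028526787906801203)) cyan (array([0.6037, 0.1499, 0.0812]), np.float64(0.0014561210735089915))
fork tip/prongs z.12: [array([0.5925, 0.2809]), array([0.5834, 0.2528]), array([0.6633, 0.2634]), array([0.6512, 0.2295])] pen@.165 [0.6117 0.2603 0.165 ]
cam in tool [ 0.0779 -0.0009 -0.1961] axis [-0.2768 -0.0007  0.9609] toolrot [[-0.9633  0.2685 -0.0001]
 [ 0.2685  0.9633 -0.0002]
 [ 0.0001 -0.0002 -1.    ]]
fork 0 [ 0.2825  0.0903  1.3394 -0.      1.7119 -1.2883]
fork 3.141592653589793 [0.2825 0.0903 1.3394 0.     1.7119 1.8533]
dish 0 [-0.8156 -0.1567  1.7727  0.      1.5257 -2.3864]
dish 3.141592653589793 [-0.8156 -0.1567  1.7727 -0.      1.5257  0.7552]
ring 0 [-0.3434 -0.2432  1.8463  0.      1.5385 -1.9142]
ring 3.141592653589793 [-0.3434 -0.2432  1.8463  0.      1.5385  1.2274]
```

```bash
python3 - <<'E'
from h import *; from workcell import bot
r=down(0)
for n,p in(("fork",[.55,.26,.34]),("ring",[.48,-.03,.26]),("dish",[.43,-.256,.22])):
    bot.goto(p,r); bot.hold(.2); c=bot.read_camera("wrist"); np.save(f"{n}.npy",c,allow_pickle=True); cv2.imwrite(f"pics/w_{n}.png",c["pixels"]); print(n,bot.current_clock(),bot.current_ee_pos())
a=[cv2.imread(f"pics/w_{n}.png") for n in("fork","ring","dish")]
h=[cv2.resize(x,(400,300),interpolation=cv2.INTER_AREA) for x in a]
cv2.imwrite("pics/m.png",np.vstack([np.hstack(h[:2]),np.hstack([h[2],h[2]*0])]))
E
```

```text
fork 2.5167 [0.54965379 0.26051125 0.33985593]
ring 3.95 [ 0.48039533 -0.02936773  0.26023619]
dish 5.1333 [ 0.43061818 -0.25509155  0.22032167]
```

View pics/m.png

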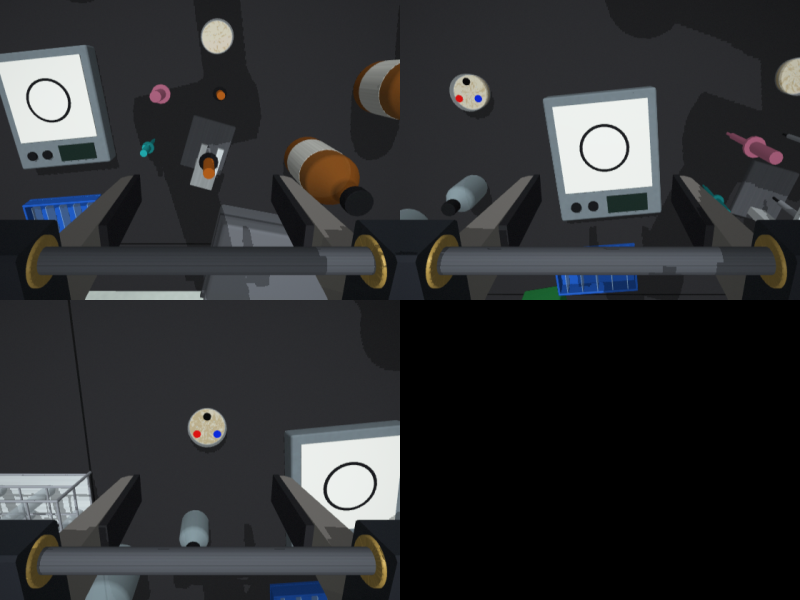

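The wrist views (full-resolution pixels) show the dish at about (290,178), the ring at about (286,207), and the pen in the fork at about (290,231), with nothing in the way.

```bash
python3 - <<'E'
from h import *
np.set_printoptions(precision=4,suppress=True)
L=lambda n:np.load(n+".npy",allow_pickle=True).item()
d=L("dish");b=(255,325,140,215)
for n,lo,hi in(("red",(0,120,80),(8,255,255)),("blue",(105,120,60),(130,255,255)),("black",(0,0,0),(180,255,40))):
    for q in [q for q in blobs(hsvmask(d["pixels"],lo,hi),(270,310,150,205),20) if q[0]<500][:2]: print(n,q,cast(d,q[1],.02))
def ringfit(c,box):
    g=cv2.cvtColor(c["pixels"],cv2.COLOR_BGR2GRAY)
    for q in blobs(((g<110)*255).astype(np.uint8),box,60)[:3]:
        x,y,w,h=q[2]
        m=np.zeros_like(g);m[y:y+h,x:x+w]=(g[y:y+h,x:x+w]<110)*255
        co=max(cv2.findContours(m,cv2.RETR_EXTERNAL,cv2.CHAIN_APPROX_NONE)[0],key=cv2.contourArea)
        P=np.array([cast(c,p[0],.04)[:2] for p in co],np.float32)
        print("ring",q,cv2.minEnclosingCircle(P))
ringfit(L("ring"),(243,330,160,253))
f=L("fork")
for q in blobs(hsvmask(f["pixels"],(5,120,60),(22,255,255)),(260,330,180,270),20)[:3]: print("orange",q,cast(f,q[1],.15))
cv2.imwrite("pics/fk.png",cv2.resize(f["pixels"][150:280,230:350],None,fx=4,fy=4,interpolation=cv2.INTER_CUBIC))
E
```

```text
red (95, array([275.17, 187.09]), array([270, 182,  11,  11], dtype=int32)) [ 0.4442 -0.2708  0.02  ]
blue (87, array([303.74, 187.53]), array([299, 183,  11,  10], dtype=int32)) [ 0.4447 -0.2393  0.02  ]
black (78, array([289.5, 163. ]), array([285, 159,  10,   9], dtype=int32)) [ 0.4175 -0.2551  0.02  ]
black (25, array([306.72, 202.48]), array([302, 199,   8,   6], dtype=int32)) [ 0.4617 -0.2358  0.02  ]
ring (706, array([285.94, 205.41]), array([252, 174,  69,  66], dtype=int32)) ((0.5228713750839233, -0.033742755651474), 0.04101531207561493)
orange (427, array([291.84, 235.24]), array([284, 221,  17,  29], dtype=int32)) [0.6153 0.2633 0.15  ]
```

View pics/fk.png

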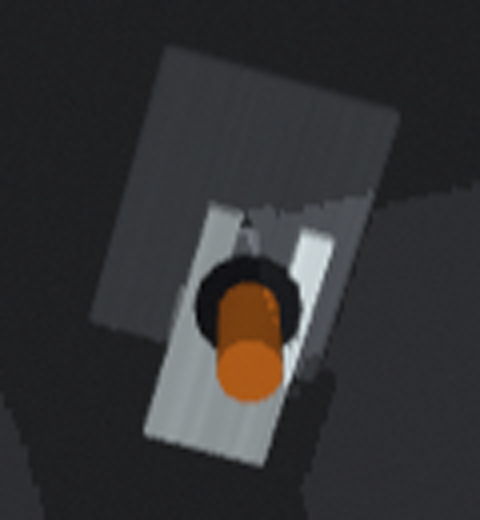

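```bash
python3 - <<'E'
from h import *; from workcell import bot
np.set_printoptions(precision=4,suppress=True)
f=np.load("fork.npy",allow_pickle=True).item()
u=lambda x,y:(230+x/4-.375,150+y/4-.375)
print("collar",cast(f,u(248,305),.126),"top",cast(f,u(250,371),.175))
a,b=cast(f,u(226,207),.12),cast(f,u(318,234),.12);back=(cast(f,u(145,433),.12)+cast(f,u(263,464),.12))/2
ax=back-(a+b)/2;L=np.linalg.norm(ax);ax/=L;print("forkx",ax,L,"fork pt",(a+b)/2+ax*.025, "w",np.linalg.norm(a-b))
r=down(0);D=[.4355,-.2551];G=[.5229,-.0337]
bot.set_gripper(1.0,12)
bot.goto([*D,.06],r); bot.line_to([*D,.004],max_speed=.08); print(bot.current_ee_pos(),bot.current_contact_force())
bot.set_gripper(0.3,12); print("grip",bot.current_opening(),bot.current_grip_force())
bot.line_to([*D,.12]); print("lift",bot.current_opening(),bot.current_contact_force())
bot.line_to([*G,.12]); bot.line_to([*G,.055],max_speed=.1); bot.line_to([*G,.0445],max_speed=.03)
bot.hold(.3);print(bot.current_ee_pos(),bot.current_contact_force(),bot.current_clock())
E
```

```text
collar [0.6125 0.2633 0.126 ] top [0.6139 0.2634 0.175 ]
forkx [ 0.9632 -0.2688  0.    ] 0.07526321019782296 fork pt [0.6126 0.2636 0.12  ] w 0.02817800811943209
[ 0.4359 -0.2554  0.0044] [ 0.156  -0.4326  0.0968]
grip 0.2989043878104578 0.0
lift 0.3008649908594985 [-0.8151 -0.4602 -1.5358]
[ 0.523  -0.0337  0.0446] [-0.5673 -0.6235  0.4568] 12.175
```

```bash
python3 - <<'E'
from h import *; from workcell import bot
w=bot.read_camera("wrist")["pixels"];t=bot.read_camera("top")["pixels"]
cv2.imwrite("pics/chk.png",np.hstack([cv2.resize(w,(400,300)),cv2.resize(t[150:300,230:430],(400,300))]))
E
```

```text
(no output)
```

View pics/chk.png

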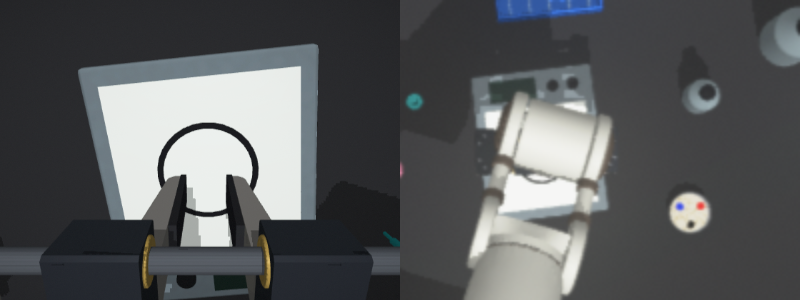

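The fingers closed past the dish's width, and it's still on the bench near top (375,256). I'll raise the arm and re-measure it.

```bash
cat >> h.py <<'E'
def marks(c,box,z):
    im=c["pixels"];out={}
    for n,lo,hi in(("red",(0,120,80),(8,255,255)),("blue",(105,120,60),(130,255,255)),("black",(0,0,0),(180,255,45))):
        q=[q for q in blobs(hsvmask(im,lo,hi),box,8) if q[0]<400]
        out[n]=[(x[0],x[1],cast(c,x[1],z)[:2].round(4)) for x in q[:2]]
    return out
E
python3 - <<'E'
from h import *; from workcell import bot
np.set_printoptions(precision=4,suppress=True)
bot.line_to([.5229,-.0337,.15]); bot.set_gripper(1.0); print(bot.current_opening())
bot.goto([.43,-.256,.22],down(0)); bot.hold(.3); c=bot.read_camera("wrist")
for k,v in marks(c,(240,340,130,230),.02).items(): print(k,v)
T=bot.read_camera("top")
for k,v in marks(T,(355,395,240,275),.02).items(): print(k,v)
# project tcp
print("tcp px",proj(c,np.array(bot.current_ee_pos())),bot.current_clock(),bot.current_contact_force())
E
```

```text
1.0001428643743935
red [(93, array([275.24, 188.08]), array([ 0.4446, -0.2707]))]
blue [(90, array([303.9 , 187.94]), array([ 0.4444, -0.2392]))]
black [(380, array([294.59, 205.97]), array([ 0.465 , -0.2493])), (77, array([289.52, 163.65]), array([ 0.4176, -0.2551]))]
red []
blue []
black []
tcp px [289.6285 243.3617] 15.5417 [-0.4593  0.2738 -0.1305]
```

```bash
python3 - <<'E'
from h import *; from workcell import bot
np.set_printoptions(precision=3,suppress=True)
D=[.4356,-.2551]
bot.goto([*D,.06],down(0)); bot.line_to([*D,.004],max_speed=.1); im=[]
def snap():
    w=bot.read_camera("wrist")["pixels"][130:330,180:400]; s=bot.read_camera("scene")["pixels"][160:230,160:240]
    im.append(np.vstack([cv2.resize(w,(260,240)),cv2.resize(s,(260,228))]))
snap()
for o in(.66,.55):
    bot.set_gripper(o,20); print(o,bot.current_opening(),bot.current_grip_force(),bot.current_contact_force(),bot.current_ee_pos(),bot.current_clock()); snap()
cv2.imwrite("pics/st.png",np.hstack(im))
E
```

```text
0.66 0.662332804298945 0.0 [ 0.191 -0.099  0.343] [ 0.436 -0.255  0.004] 17.6583
0.55 0.549250498490935 0.0 [0.63  0.301 0.301] [ 0.436 -0.255  0.004] 18.1167
```

View pics/st.png

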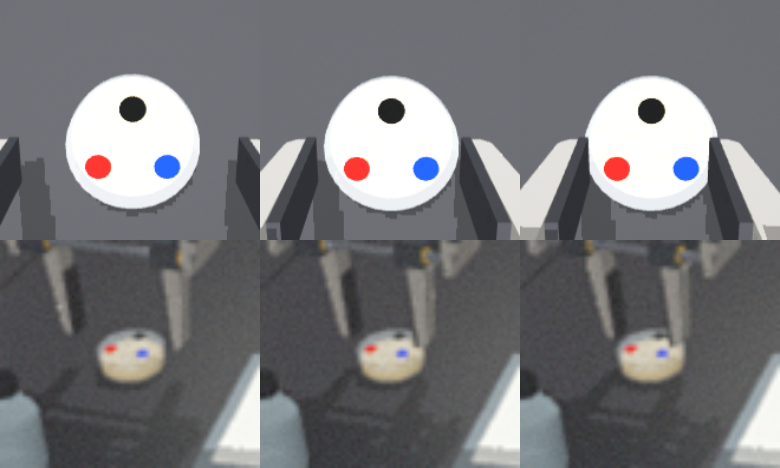

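In all three panels the fingertips sit at or above the lid, not beside it. I'll compare projected fingertip positions with what the scene camera saw at (180.9,188.6) and (214.8,193.2).

```bash
python3 - <<'E'
from h import *; from workcell import bot
np.set_printoptions(precision=4,suppress=True)
S=bot.read_camera("scene");W=bot.read_camera("wrist");T=bot.read_camera("top")
for z in(.004,.02,.03,.04): print(z,[proj(S,np.array([.4356,-.2551+s*.046,z])) for s in(-1,1)])
print("lid ctr",proj(S,np.array([.4356,-.2551,.02])))
print(marks(S,(185,215,180,212),.02))
print(marks(W,(230,350,120,280),.02))
print(bot.current_joints(),bot.current_ee_pos(),Rot.from_rotvec(bot.current_tool_rot()).as_matrix())
C=-np.array(W["R"]).T@np.array(W["t"]);print(C)
E
```

```text
0.004 [array([186.4695, 194.3719]), array([214.471 , 198.5194])]
0.02 [array([185.7167, 189.8013]), array([213.8963, 193.8917])]
0.03 [array([185.2411, 186.9132]), array([213.533, 190.967])]
0.04 [array([184.7614, 184.0007]), array([213.1667, 188.017 ])]
lid ctr [199.6759 191.8275]
{'red': [], 'blue': [], 'black': []}
{'red': [(337, array([261.56, 270.17]), array([ 0.4445, -0.2705]))], 'blue': [(330, array([320.07, 270.11]), array([ 0.4445, -0.2392]))], 'black': [(353, array([290.4 , 222.07]), array([ 0.4175, -0.2551]))]}
[-0.7696  0.2126  1.9353  0.      0.9938 -2.3404] [ 0.4356 -0.2551  0.004 ] [[-1.  0. -0.]
 [ 0.  1.  0.]
 [ 0.  0. -1.]]
[ 0.3575 -0.256   0.2002]
```

Both cameras put the real fingertips about 20–25 mm above the reported TCP, so the fingers closed over the lid. I'll reopen and make a guarded descent to find the true tip offset against the bench.

```bash
python3 - <<'E'
from h import *; from workcell import bot
np.set_printoptions(precision=4,suppress=True)
D=[.4356,-.2551]
bot.set_gripper(1.0,20); f0=np.array(bot.current_contact_force()); z=-.008
bot.line_to([*D,z],max_speed=.05)
while z>-.032:
    f=np.array(bot.current_contact_force())-f0; print(round(z,4),bot.current_ee_pos()[2].round(4),f)
    if f[2]>3: break
    z-=.0015; bot.line_to([*D,z],max_speed=.03)
print(bot.current_clock())
E
```

```text
-0.008 -0.0086 [ 0.8715 -0.0069 -0.0737]
-0.0095 -0.0095 [ 0.2346 -0.3551 -0.0115]
-0.011 -0.0111 [ 0.9353 -0.3258  0.1518]
-0.0125 -0.0126 [ 0.4986 -0.0814  0.0339]
-0.014 -0.0141 [ 0.463  -0.6025  0.1217]
-0.0155 -0.0156 [ 0.9254 -0.4309  0.6882]
-0.017 -0.0171 [-0.2173 -0.7542 -0.5233]
-0.0185 -0.0186 [ 0.3665 -0.597  -0.1744]
-0.02 -0.0201 [0.9669 0.276  0.1898]
-0.0215 -0.0216 [-0.2201 -0.7006 -0.1549]
-0.023 -0.0231 [0.4201 0.0543 1.0281]
-0.0245 -0.0246 [ 0.8725 -0.395  -0.6292]
-0.026 -0.0254 [-1.272   1.1238  4.0676]
22.5083
```

The bench contact at TCP −0.0252 shows the fingertips are 25 mm short of the reported TCP. I'll grasp with that correction and place.

```bash
python3 - <<'E'
from h import *; from workcell import bot
np.set_printoptions(precision=4,suppress=True)
D=[.4356,-.2551];G=[.5229,-.0337]
bot.line_to([*D,-.0225],max_speed=.05)
bot.set_gripper(0.4,15); print("grip",bot.current_opening(),bot.current_grip_force())
if bot.current_opening()>.55:
    bot.line_to([*D,.09]); print("lift",bot.current_opening(),bot.current_grip_force())
    bot.line_to([*G,.09],max_speed=.25); bot.line_to([*G,.03],max_speed=.12); bot.line_to([*G,.0178],max_speed=.03)
    bot.hold(.2); print(bot.current_opening(),bot.current_ee_pos(),bot.current_contact_force())
    bot.set_gripper(.85); bot.line_to([*G,.03],max_speed=.05);bot.set_gripper(1.0); bot.line_to([*G,.12])
    bot.goto([.48,-.03,.26],down(0)); bot.hold(.3)
    c=bot.read_camera("wrist"); print(marks(c,(250,325,170,245),.06))
    im=c["pixels"][100:350,130:430];cv2.imwrite("pics/placed.png",cv2.resize(im,(600,500)))
print(bot.current_clock())
E
```

```text
grip 0.6491951030839798 14.999932497739792
lift 0.6514384142897603 14.999985247850418
0.648961081969439 [ 0.5229 -0.0337  0.0178] [ 0.0804 -0.3699 -0.5028]
{'red': [(89, array([270.92, 222.08]), array([ 0.532 , -0.0505]))], 'blue': [(78, array([298.5, 222. ]), array([ 0.532 , -0.0195]))], 'black': [(72, array([284.58, 198.85]), array([ 0.5051, -0.035 ]))]}
29.7417
```

View pics/placed.png

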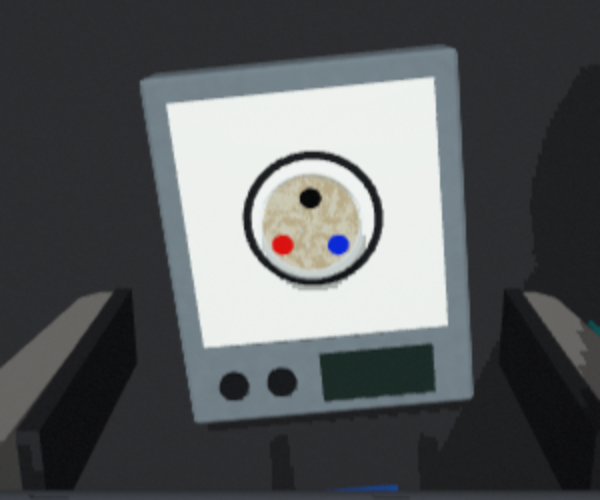

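The dish is inside the ring with its marks at red (.532,−.0505), blue (.532,−.0195) and black (.505,−.035), so the centre is within about 2 mm of the ring's. Next is the pen: pick it up, then hover over red to check.

```bash
python3 - <<'E'
from h import *; from workcell import bot
np.set_printoptions(precision=4,suppress=True)
P=[.6127,.2634];r=down(0)
bot.set_gripper(.6,20)
bot.goto([*P,.20],r); bot.line_to([*P,.109],max_speed=.1); f0=np.array(bot.current_contact_force())
bot.set_gripper(0.0,20); print("grip",bot.current_opening(),bot.current_grip_force(),bot.current_contact_force()-f0)
bot.line_to([*P,.25],max_speed=.12); print("lift",bot.current_opening(),bot.current_contact_force()-f0)
bot.goto([.532,-.0505,.25],r); bot.line_to([.532,-.0505,.150],max_speed=.15); bot.hold(.3)
c=bot.read_camera("wrist"); S=bot.read_camera("scene")
print(bot.current_ee_pos(),"tip px wrist",proj(c,np.array([.532,-.0505,.076])),"scene",proj(S,np.array([.532,-.0505,.076])),"red",proj(S,np.array([.532,-.0505,.06])))
a=cv2.resize(c["pixels"][130:330,188:388],(400,400),interpolation=cv2.INTER_CUBIC)
b=cv2.resize(S["pixels"][150:250,215:315],(400,400),interpolation=cv2.INTER_CUBIC)
cv2.imwrite("pics/hover.png",np.hstack([a,b])); print(bot.current_clock())
E
```

```text
grip 0.19277978241897495 19.998627305030823 [ 1.3053 -0.7913 -0.0494]
lift 0.19344347203789525 [ 2.4849  0.6166 -2.3363]
[ 0.5322 -0.0506  0.1504] tip px wrist [290.0942 206.2893] scene [252.2534 202.2128] red [252.6075 207.3793]
37.1583
```

View pics/hover.png

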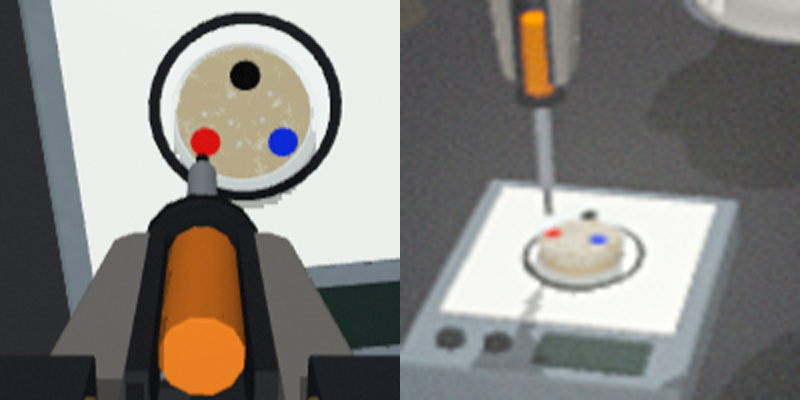

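Hover check: the tip is at wrist (289,208) and scene (252,203), within a few pixels of prediction and over the red spot. Now I'll press each mark with a guarded descent.

```bash
python3 - <<'E'
from h import *; from workcell import bot
np.set_printoptions(precision=3,suppress=True)
M={"red":[.532,-.0503],"blue":[.532,-.0195],"black":[.5053,-.035]}
for n,q in M.items():
    bot.line_to([*q,.150],max_speed=.08); bot.hold(.2)
    f0=np.mean([bot.current_contact_force() for _ in range(5)],0); bot.line_to([*q,.1355],max_speed=.06)
    z=.132; 
    while True:
        bot.line_to([*q,z],max_speed=.03); bot.hold(.05); f=[]
        for _ in range(4): f.append(bot.current_contact_force()); bot.hold(.02)
        f=np.mean(f,0)-f0
        if (z<=.1295 and f[2]>1.2) or f[2]>4 or z<.1255: break
        z-=.001
    bot.hold(.35); print(n,z,f,bot.current_ee_pos(),bot.current_opening(),bot.current_clock())
    if n=="red":
        c=bot.read_camera("wrist");cv2.imwrite("pics/press.png",cv2.resize(c["pixels"][130:330,188:388],(400,400)))
    bot.line_to([*q,.150],max_speed=.08)
E
```

```text
red 0.129 [ 1.804 -0.004  2.814] [ 0.532 -0.05   0.129] 0.18962156316843806 39.8333
blue 0.129 [ 1.054 -0.16   4.316] [ 0.532 -0.02   0.129] 0.1886494957819019 43.2583
black 0.129 [ 1.254 -0.432  1.929] [ 0.505 -0.035  0.129] 0.19067178904612858 46.6333
```

```bash
python3 - <<'E'
from h import *; from workcell import bot
np.set_printoptions(precision=4,suppress=True)
P=[.6127,.2634];r=down(0)
bot.line_to([.505,-.035,.25],max_speed=.2); bot.goto([*P,.25],r); bot.hold(.2)
T=bot.read_camera("top"); print(marks(T,(285,318,212,245),.06))
f0=np.array(bot.current_contact_force())
bot.line_to([*P,.125],max_speed=.12); print(bot.current_contact_force()-f0)
z=.125
while z>.107:
    z-=.002; bot.line_to([*P,z],max_speed=.04); f=np.array(bot.current_contact_force())-f0
    if f[2]>4: break
print(z,f,bot.current_ee_pos())
bot.set_gripper(.5); bot.hold(.3); bot.line_to([*P,.20],max_speed=.12)
bot.goto([.55,.26,.34],r); bot.hold(.3)
c=bot.read_camera("wrist");S=bot.read_camera("scene");T=bot.read_camera("top")
print(marks(T,(285,318,212,245),.06))
a=cv2.resize(c["pixels"][150:280,230:350],(370,400),interpolation=cv2.INTER_CUBIC)
b=cv2.resize(S["pixels"][185:285,220:420],(420,210));t=cv2.resize(T["pixels"][170:260,180:360],(420,190))
cv2.imwrite("pics/end.png",np.hstack([a,np.vstack([b,t])])); print(bot.current_clock())
E
```

```text
{'red': [(10, array([306. , 224.2]), array([ 0.5315, -0.0509]))], 'blue': [], 'black': []}
[ 0.093  -0.2288  1.5822]
0.10699999999999998 [-3.9043 -1.3258  8.8984] [0.613  0.2635 0.109 ]
{'red': [(10, array([306. , 224.2]), array([ 0.5315, -0.0509]))], 'blue': [], 'black': []}
55.5167
```

View pics/end.png

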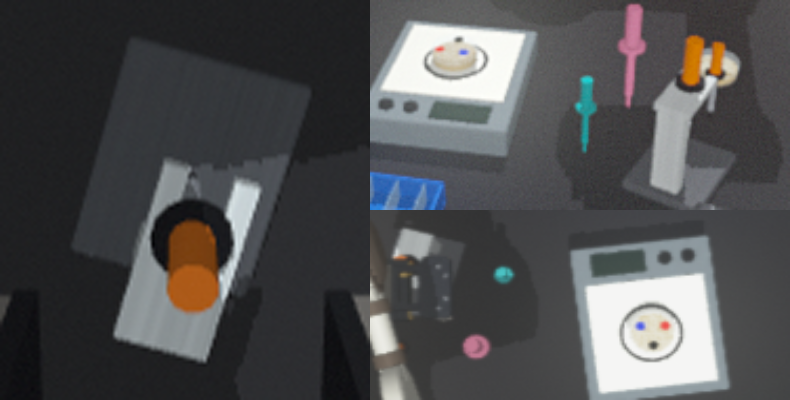

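The pen is hanging in the fork with its collar on the prongs at about (191,237), and the dish is in the ring at about (652,333). The gripper is clear of everything, so I'll hand in.

```bash
python3 -c "
from workcell import bot
print(bot.job_done(),bot.current_clock())"
```

```text
the job is handed in; nothing more can be done
the job is handed in; nothing more can be done
```

I handed the job in at about 56 s of the 72 s limit: the marked dish is in the ring, red, blue and black were pressed in that order, and the pen hangs back in its fork; the verdict was not shown to me.

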